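# Seat the feed roller in its V-rest

### The job

Roll the thick feed roller that lies on the bench along the bench and up the ramp into the groove of the V-rest, then push it lengthwise along the groove until its end touches the rest's end plate. Only push it with the fingers, gently, never gripping, lifting or standing it up; leave the tube rack, the jar and the thin roller where they are, and finish with the roller at rest in the groove and the hand clear of everything.

Things in the scene. Friction and masses are not known exactly. Their poses are not given: they have to be found in the camera images.
- roller_center (a point): Centre of the thick feed roller: cylinder 50 mm in diameter, 120 mm long, about 0.4 kg, polished steel with a smooth hard black plastic sleeve (slippery), lying before the ramp, its axis within about 8 degrees of the groove's. Its own y axis is the roller's axis; x and z turn with rolling. Centre 25 mm above the bench. Rolls easily pushed at or below centre height; pressed higher it jams.
- rest: Fixed aluminium V-rest. Origin at bench level under the bottom line of the groove, half-way along; y along the groove, x across it away from the ramp, z up. 230 mm long (y -115 to +115). Groove: 120-degree V, bottom 4 mm above the bench, far wall up to x = +40 mm, 27 mm high, flat to +52 mm. A seated roller's centre is at x = 0, 33 mm up; against the end plate also at y = +55 mm.
- crest (a point): Middle of the crest between ramp and groove, 17 mm above the bench, at x = -22 mm of the rest. On the -x side the ramp falls evenly from here to the bench at x = -80 mm of the rest, over the full 230 mm; on the +x side the groove begins.
- end_plate (a point): Point on the end plate's inner face, above the groove's bottom, 33 mm above the bench, where the middle of the roller's end must touch. The plate stands across the rest's +y end, 8 mm thick, 52 mm high, from x = -30 to +52 mm of the rest. The other end of the groove is open.
- rack_center (a point): Bystander: white tube rack with six capped sample tubes, 34 x 160 mm, 96 mm high, standing beyond the end-plate end of the rest; this point is 40 mm above the bench, its long side along its y.
- jar_center (a point): Bystander: capped jar, 54 mm in diameter, 75 mm high, standing behind the rest; this point is its centre, 37 mm above the bench.
- thin_roller_center (a point): Bystander: thin spare roller standing on its end, 30 mm in diameter, 110 mm high, beside the ramp towards the open end; this point is its centre, 55 mm above the bench.
Mind the look-alikes: they are no part of the job. Leave any pink or purple look-alike of the part that bears roller_center alone.

How it is judged:
By the outcome, as a careful person would: the job done as asked, in the order asked, and still so for the second after the job is handed in, with the robot touching nothing.
It also fails if it takes over 54 s, if anything falls off the work surface, if the arm or the gripper's body presses on something with over 40 N, if the wrist force passes 120 N, or if a joint passes its speed limit or range.

### The arm

A 6-joint arm with a two-finger parallel gripper is mounted at the origin on the work surface. World frame = base frame: x ahead of the robot, y to its left, z up, the work surface at z = 0. Lengths are in mm, angles in rad, forces in N, time in s.
With the tool pointing down it reaches from about 275 to 750 mm from the base axis. Payload 10.2 kg.
Tool frame: the origin (TCP) lies between the finger pads; the fingertips stand ctrl.tips_ahead ahead of it and the grasp point (between the pads) lies 8 mm behind it (ctrl.tips_ahead is the distance from the TCP to the fingertips, in mm); z points along the fingers, y is the direction in which the jaws open and shut (so a half turn about z gives the same grasp; the last joint's range is limited). The gripper opens to 85 mm and grips with 20 to 120 N. Pads are 22 mm wide; open, the fingers measure 114 mm over their backs; the gripper's body (76 mm by 85 mm) begins 54 mm behind the grasp point. The pads swing forward as they close: fully open they stand 13 mm farther back than shut.
Start: joints at [1.092, 0.313, 1.498, -0, 1.331, -0.223], TCP at [132.848, 507.92, 242.294] pointing down, gripper open.
Joint ranges: [-2.94, 2.94], [-0.97, 2.17], [0.19, 2.56], [-1.23, 4.37], [0.02, 3.11], [-2.88, 2.88]. Speed limits (rad/s): [2.39, 2.39, 3.01, 3.14, 3.14, 3.14].

### API

Orientations are given as a unit quaternion [w, x, y, z].
In Python, from rig import ctrl gives the robot as it stands. The module is installed in compiled form; this text tells all that it offers.
- The arm moves only by the tool move_arm, never from a script. Its argument "motion" is a list of rows, each an object with "offset": the shift along the tool's x, y, z in m, a list of three; "angular": the turn, a rotation vector about the tool's x, y, z in degrees, a list of three; "jaw": the finger opening in m, from 0 to 0.0854. In form: [{"offset": [tx, ty, tz], "angular": [ax, ay, az], "jaw": jaw}, ...]. A call has 1 to 5 rows; each row is the pose to reach, as a shift and turn from the pose commanded when the call began, along the tool's axes at that moment; what a row does not reach only later rows make up. A row lasts 1/8 s, in which the tool goes at most 62.5 mm and 10.7 degrees, less where a joint would pass 70% of its speed; a pose out of reach is approached as far as the arm can. A call with a gripper value outside its range is refused whole. The fingers move at their own pace and stop on an object; "squeeze" is the grip in N (left out, the last holds). Time passes only in rows, so rows that repeat a pose let the fingers close. It gives the time, the measured TCP pose, the force and the opening at its end, in the units of the state.
- ctrl.sense(): the state, without advancing time (a new reading comes with each control period).
- ctrl.capture(name): name is "scene" or "top" or "wrist"; returns a dict with "img" (480x640x3 uint8, red, green, blue), "intrinsics" (3x3 intrinsics, pixels), "k1" (the pictures are not rectified: a ray, as slopes to the right and down, at radius r is drawn at 1 + k1 r^2 times it, then the intrinsics apply), "rvec" (rotation vector, rad) and "tvec" (3), from world to camera coordinates, as OpenCV has them. Camera axes: x right, y down, z forward; pixel columns grow to the right and rows downward; lengths in mm; the calibration is good to about 2 mm. A picture is of the moment at which its call begins. There is no depth.
- ctrl.finish_job(): hands the job in, once; it reports no verdict.
The state is a dict: "time_s": time; "joints": joint angles; "dq": joint speeds; "tau": joint torques, N m; "eef_pos": TCP position; "ee_rot": TCP orientation; "force": force on the tool from outside, world axes, zero at the start; "wrist_torque": the same for the moment, N m; "grip_width": opening from 0.0 (shut) to 1.0 (fully open).
Only numpy, scipy, OpenCV 4.12 (cv2) and the standard library are available. Lean on these libraries where they do the work, as an engineer would, in place of code of your own. Each camera call takes 0.05 s, during which the arm holds its last target. There are 200 camera calls.

## Working session

There is one attempt and no reset: what is moved stays moved. The work goes in short steps, Python scripts to look and compute and a tool call to move; the robot and the scene stay as the last step left them, time stands still between calls to the robot, and variables do not carry over. Pictures are saved under pics/ and viewed, about 8 in all and at most 12, crops included, and the job is handed in when it is done.

Besides the shell and the picture viewer there is one more tool, called after "Call:" by a JSON object that holds its "op" and its "data", one argument or row to a line. move_arm: Moves the arm, as the interface text tells. Its arguments: {"type":"object","properties":{"motion":{"type":"array","items":{"type":"object","properties":{"offset":{"type":"array","items":{"type":"number"}},"angular":{"type":"array","items":{"type":"number"}},"jaw":{"type":"number"}}}},"squeeze":{"type":"number"}},"required":["motion"]}

```bash
mkdir -p pics; cat > h.py <<'E'
import numpy as np, cv2
from rig import ctrl
def cap(n):
    c=ctrl.capture(n); c['R']=cv2.Rodrigues(np.array(c['rvec'],float))[0]; c['t']=np.array(c['tvec'],float).ravel(); c['K']=np.array(c['intrinsics'],float); return c
def save(c,name): cv2.imwrite('pics/'+name,c['img'][:,:,::-1])
def pt(c,u,v,z):
    x=(u-c['K'][0,2])/c['K'][0,0]; y=(v-c['K'][1,2])/c['K'][1,1]
    a=np.array([x,y]); s=a.copy()
    for _ in range(20): s=a/(1+c['k1']*(s@s))
    d=c['R'].T@np.array([s[0],s[1],1]); o=-c['R'].T@c['t']
    return o+d*(z-o[2])/d[2]
def proj(c,P):
    q=c['R']@np.array(P,float)+c['t']; s=q[:2]/q[2]; s=s*(1+c['k1']*(s@s))
    return c['K'][:2,:2]@s+c['K'][:2,2]
E
python3 - <<'E'
from h import *
import pickle
for n in ('scene','top'):
    c=cap(n); save(c,n+'0.png'); pickle.dump(c,open(n+'0.pkl','wb')); print(n,-c['R'].T@c['t'],c['k1'])
print(ctrl.sense(),ctrl.tips_ahead)
E
```

```text
scene [1349.09308114 -408.06779882  817.37100643] -0.06692921635471048
top [456.80111752  64.95652981 995.49077634] -0.07487009577479951
{'time_s': 0.1, 'joints': array([ 1.09161039e+00,  3.13396399e-01,  1.49834685e+00, -1.16245366e-05,
        1.33101212e+00, -2.23363625e-01]), 'dq': array([-0.00018913, -0.00234431, -0.00112589, -0.00047606, -0.00202384,
       -0.00071057]), 'tau': array([ 2.87229508e-03, -4.12898898e+01, -2.60141534e+01, -1.72762007e-04,
        3.03978341e-03, -1.22646929e-05]), 'eef_pos': array([132.74067847, 507.71907316, 241.79646508]), 'ee_rot': array([-1.94742084e-04,  1.27561250e-01,  9.91830525e-01, -5.47800125e-04]), 'force': array([-0.35274831,  0.2497419 , -0.3339616 ]), 'wrist_torque': array([-0.03263539,  0.04554594, -0.02504285]), 'grip_width': 1.002914795538177} 11.0
```

View pics/top0.png

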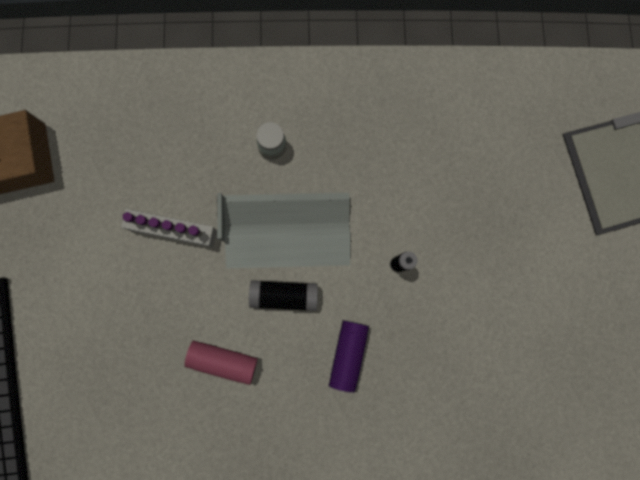

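View pics/scene0.png

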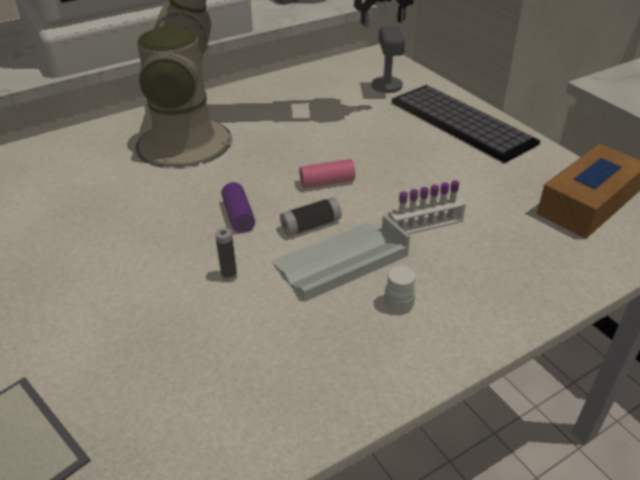

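The top view looks along −z with world +x up and +y to the left. The black roller is at about (283,296), in front of the ramp. The rest spans x≈223–351 and y≈193–267, with its end plate on the left. The rack, jar and thin roller are at (168,228), (271,140) and (404,261). I'll enlarge the area around the roller and rest.

```bash
python3 - <<'E'
import cv2
i=cv2.imread('pics/top0.png')[180:320,200:360]
i=cv2.resize(i,None,fx=5,fy=4.2,interpolation=cv2.INTER_CUBIC); i=cv2.resize(i,(800,700)) 
i=cv2.convertScaleAbs(cv2.resize(i,(685,600)),alpha=1.6)
cv2.imwrite('pics/crop0.png',i)
E
```

```text
(no output)
```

View pics/crop0.png

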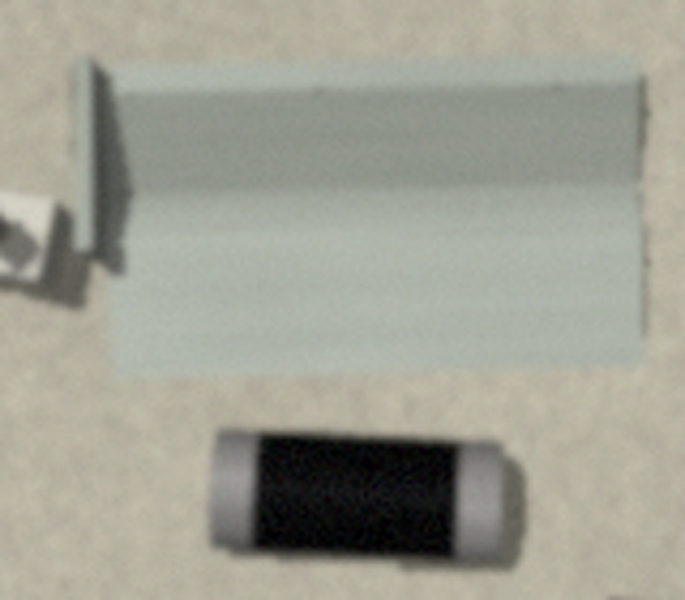

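```bash
cat > m.py <<'E'
from h import *
import pickle
c=pickle.load(open('top0.pkl','rb'))
def P(u,v,z): return pt(c,200+u/4.281,180+v/4.286,z)
for n,a in dict(bl=(130,193,4),br=(640,187,4),fl=(127,90,27),fr=(640,83,27),rl=(115,370,0),rr=(642,360,0),roll_l=(214,489,25),roll_r=(502,500,25),epl1=(95,57,52),epl2=(95,250,52)).items(): print(n,P(*a).round(1))
for n,(u,v,z) in dict(jar=(271,134,75),jarb=(275,155,0),rackL=(123,223,40),rackR=(213,238,40),thin=(407,260,110)).items(): print(n,pt(c,u,v,z).round(1))
E
python3 m.py
```

```text
bl [593.3 195.4   4. ]
br [591.6 -26.4   4. ]
fl [634.4 193.5  27. ]
fr [633.3 -25.6  27. ]
rl [516.9 202.9   0. ]
rr [516.4 -25.3   0. ]
roll_l [464.7 158.3  25. ]
roll_r [457.4  37.6  25. ]
epl1 [644.  203.4  52. ]
epl2 [563.3 203.7  52. ]
jar [744.2 114.   75. ]
jarb [726.3 110.9   0. ]
rackL [596.  383.9  40. ]
rackR [565.6 221.8  40. ]
thin [ 514.3 -110.7  110. ]
```

Call:
{"op": "move_arm", "data": {
  "motion": [
    {"offset":[-0.036,-0.033,0.01],"angular":[0,0,-3],"jaw":0.085},
    {"offset":[-0.072,-0.066,0.02],"angular":[0,0,-6],"jaw":0.085},
    {"offset":[-0.108,-0.099,0.03],"angular":[0,0,-9],"jaw":0.085},
    {"offset":[-0.144,-0.132,0.04],"angular":[0,0,-12],"jaw":0.085},
    {"offset":[-0.18,-0.165,0.05],"angular":[0,0,-14.3],"jaw":0.085}
  ]
}}

```text
time_s: 0.72
eef_pos: [265.7, 301.3, 191.9]
ee_rot: [-0.0, 0.002, 1.0, -0.0]
force: [0.1, 0.5, -1.0]
grip_width: 0.994
```

Call:
{"op": "move_arm", "data": {
  "motion": [
    {"offset":[-0.026,-0.041,0.022],"angular":[0,0,0],"jaw":0.085},
    {"offset":[-0.052,-0.082,0.044],"angular":[0,0,0],"jaw":0.085},
    {"offset":[-0.078,-0.123,0.066],"angular":[0,0,0],"jaw":0.085},
    {"offset":[-0.104,-0.164,0.088],"angular":[0,0,0],"jaw":0.085},
    {"offset":[-0.13,-0.203,0.11],"angular":[0,0,0],"jaw":0.085}
  ]
}}

```text
time_s: 1.35
eef_pos: [394.6, 97.4, 81.6]
ee_rot: [0.0, 0.003, 1.0, 0.0]
force: [1.4, 0.5, -0.4]
grip_width: 0.996
```

Call:
{"op": "move_arm", "data": {
  "motion": [
    {"offset":[0,0,0.03],"angular":[0,0,0],"jaw":0.085},
    {"offset":[0,0,0.055],"angular":[0,0,0],"jaw":0.085},
    {"offset":[0,0,0.063],"angular":[0,0,0],"jaw":0.085},
    {"offset":[0,0,0.063],"angular":[0,0,0],"jaw":0.085}
  ]
}}

```text
time_s: 1.85
eef_pos: [393.9, 99.0, 19.4]
ee_rot: [-0.0, 0.003, 1.0, 0.0]
force: [0.3, 1.0, 0.4]
grip_width: 0.996
```

```bash
python3 - <<'E'
from h import *
s=ctrl.sense(); print(s['eef_pos'],s['force'])
a=cap('scene'); b=cap('top'); save(a,'s1.png'); save(b,'t1.png')
A=cv2.resize(a['img'][130:290,200:420],(800,582)); cv2.imwrite('pics/s1c.png',A[:,:,::-1])
E
```

```text
[393.94336698  99.04624929  19.39744298] [0.267316   1.00892525 0.43239567]
```

View pics/s1c.png

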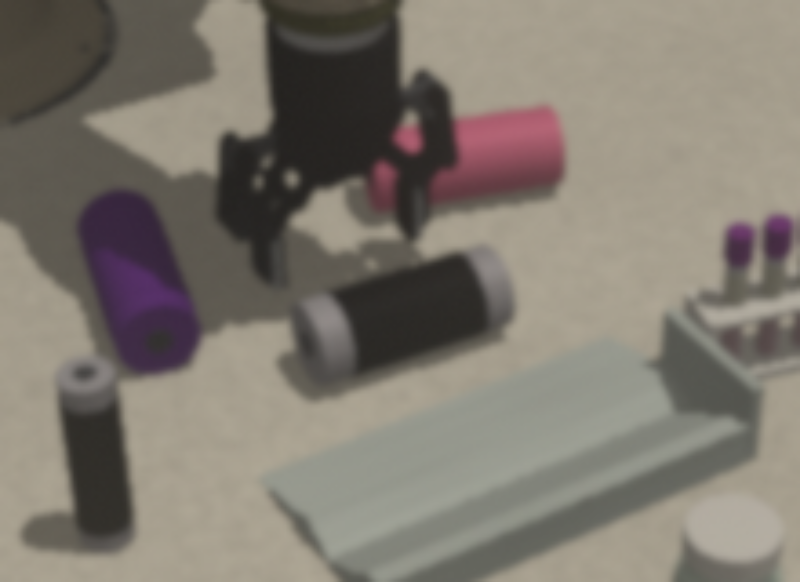

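The crop shows the two fingertips at (270,280) and (412,235), behind the roller and clear of the look-alikes. I'll check the tip height by projection.

```bash
python3 - <<'E'
import pickle
from h import *
c=pickle.load(open('scene0.pkl','rb'))
for y in (49,147):
  for z in (5,13,21):
    p=proj(c,(394,y,z)); print(y,z,((p[0]-200)*3.636,(p[1]-130)*3.636))
E
```

```text
49 5 (np.float64(268.073560600309), np.float64(307.5748515040739))
49 13 (np.float64(267.31852557835845), np.float64(296.74923009130396))
49 21 (np.float64(266.55827302697054), np.float64(285.84131308922946))
147 5 (np.float64(411.36009374531307), np.float64(255.1411101054796))
147 13 (np.float64(411.15573093140665), np.float64(244.4312766090218))
147 21 (np.float64(410.9499482469573), np.float64(233.64278821840762))
```

The tips are about 22 mm up with the jaws open, so they sit roughly 2 mm above the TCP. I'll lower about 12 mm and approach.

Call:
{"op": "move_arm", "data": {
  "motion": [
    {"offset":[0,0,0.012],"angular":[0,0,0],"jaw":0.085},
    {"offset":[-0.01,0,0.012],"angular":[0,0,0],"jaw":0.085},
    {"offset":[-0.02,0,0.012],"angular":[0,0,0],"jaw":0.085},
    {"offset":[-0.026,0,0.012],"angular":[0,0,0],"jaw":0.085},
    {"offset":[-0.032,0,0.012],"angular":[0,0,0],"jaw":0.085}
  ]
}}

```text
time_s: 2.58
eef_pos: [426.4, 98.7, 7.3]
ee_rot: [-0.0, 0.003, 1.0, -0.0]
force: [-0.6, -0.6, -0.1]
grip_width: 0.996
```

Call:
{"op": "move_arm", "data": {
  "motion": [
    {"offset":[-0.006,0,0],"angular":[0,0,0],"jaw":0.085},
    {"offset":[-0.012,0,0],"angular":[0,0,0],"jaw":0.085},
    {"offset":[-0.018,0,0],"angular":[0,0,0],"jaw":0.085},
    {"offset":[-0.024,0,0],"angular":[0,0,0],"jaw":0.085},
    {"offset":[-0.03,0,0],"angular":[0,0,0],"jaw":0.085}
  ]
}}

```text
time_s: 3.2
eef_pos: [456.4, 98.6, 7.3]
ee_rot: [-0.0, 0.003, 1.0, -0.0]
force: [-0.3, -0.7, -0.3]
grip_width: 0.992
```

```bash
python3 - <<'E'
from h import *
s=ctrl.sense(); print(s['eef_pos'],s['force'])
a=cap('scene'); 
A=cv2.resize(a['img'][130:290,200:420],(800,582)); cv2.imwrite('pics/s2c.png',A[:,:,::-1])
E
```

```text
[456.36711522  98.56309999   7.29156048] [-0.25065103 -0.73960473 -0.33091602]
```

View pics/s2c.png

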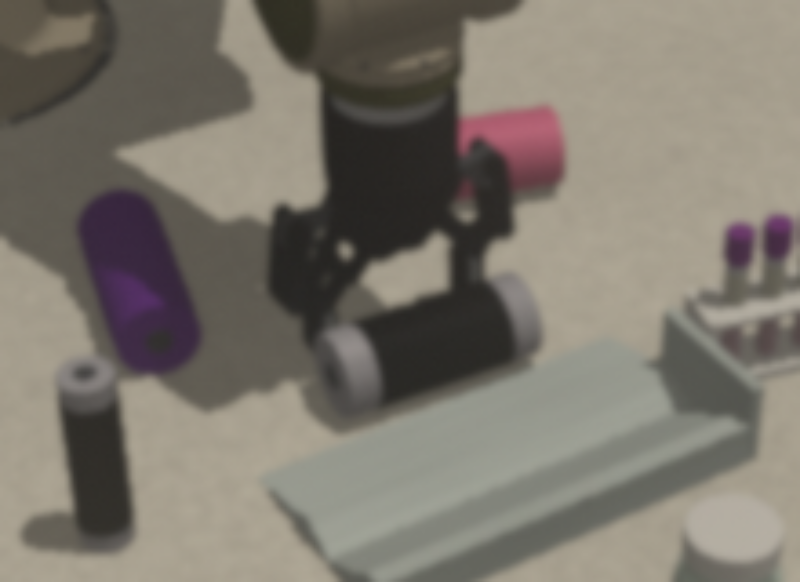

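The roller has rolled squarely ahead of both fingers and is about to meet the ramp foot. I'll continue up the ramp and raise the fingers once they are over it.

Call:
{"op": "move_arm", "data": {
  "motion": [
    {"offset":[-0.006,0,0],"angular":[0,0,0],"jaw":0.085},
    {"offset":[-0.012,0,0],"angular":[0,0,0],"jaw":0.085},
    {"offset":[-0.018,0,0],"angular":[0,0,0],"jaw":0.085},
    {"offset":[-0.024,0,-0.002],"angular":[0,0,0],"jaw":0.085},
    {"offset":[-0.03,0,-0.004],"angular":[0,0,0],"jaw":0.085}
  ]
}}

```text
time_s: 3.88
eef_pos: [485.8, 98.4, 11.3]
ee_rot: [-0.001, 0.003, 1.0, 0.0]
force: [-3.4, 0.4, 2.4]
grip_width: 0.989
```

Call:
{"op": "move_arm", "data": {
  "motion": [
    {"offset":[-0.006,0,-0.0015],"angular":[0,0,0],"jaw":0.085},
    {"offset":[-0.012,0,-0.003],"angular":[0,0,0],"jaw":0.085},
    {"offset":[-0.018,0,-0.0045],"angular":[0,0,0],"jaw":0.085},
    {"offset":[-0.024,0,-0.006],"angular":[0,0,0],"jaw":0.085},
    {"offset":[-0.03,0,-0.008],"angular":[0,0,0],"jaw":0.085}
  ]
}}

```text
time_s: 4.5
eef_pos: [516.3, 98.2, 19.4]
ee_rot: [-0.0, 0.003, 1.0, -0.0]
force: [-3.9, 0.5, 1.7]
grip_width: 0.998
```

```bash
python3 - <<'E'
from h import *
s=ctrl.sense(); print(s['eef_pos'],s['force'])
a=cap('scene'); 
A=cv2.resize(a['img'][130:290,200:420],(800,582)); cv2.imwrite('pics/s3c.png',A[:,:,::-1])
E
```

```text
[516.34239821  98.1742857   19.39176045] [-3.89467387  0.48084563  1.6733948 ]
```

View pics/s3c.png

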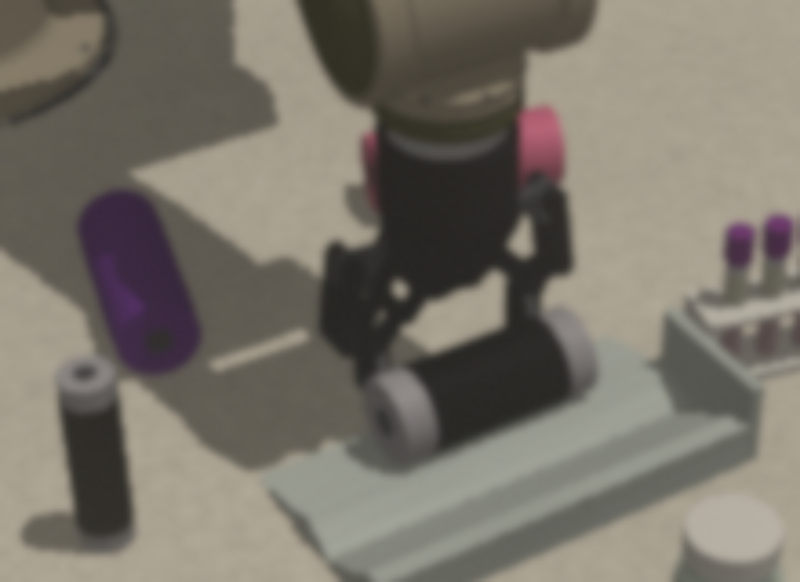

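The roller is halfway up the ramp and square, with a push of about 4 N. I'll ease it over the crest.

Call:
{"op": "move_arm", "data": {
  "motion": [
    {"offset":[-0.005,0,-0.001],"angular":[0,0,0],"jaw":0.085},
    {"offset":[-0.01,0,-0.002],"angular":[0,0,0],"jaw":0.085},
    {"offset":[-0.014,0,-0.003],"angular":[0,0,0],"jaw":0.085},
    {"offset":[-0.018,0,-0.004],"angular":[0,0,0],"jaw":0.085},
    {"offset":[-0.021,0,-0.004],"angular":[0,0,0],"jaw":0.085}
  ]
}}

```text
time_s: 5.18
eef_pos: [537.7, 98.0, 23.5]
ee_rot: [0.001, 0.003, 1.0, -0.0]
force: [-0.4, 0.3, 0.4]
grip_width: 0.999
```

Call:
{"op": "move_arm", "data": {
  "motion": [
    {"offset":[-0.002,0,0],"angular":[0,0,0],"jaw":0.085},
    {"offset":[-0.004,0,0],"angular":[0,0,0],"jaw":0.085},
    {"offset":[-0.006,0,0],"angular":[0,0,0],"jaw":0.085},
    {"offset":[-0.008,0,0],"angular":[0,0,0],"jaw":0.085},
    {"offset":[-0.01,0,0],"angular":[0,0,0],"jaw":0.085}
  ]
}}

```text
time_s: 5.8
eef_pos: [547.1, 98.0, 23.3]
ee_rot: [0.0, 0.003, 1.0, 0.0]
force: [0.8, -0.3, 0.2]
grip_width: 0.995
```

Call:
{"op": "move_arm", "data": {
  "motion": [
    {"offset":[-0.002,0,0],"angular":[0,0,0],"jaw":0.085},
    {"offset":[-0.003,0,0],"angular":[0,0,0],"jaw":0.085},
    {"offset":[-0.003,0,0],"angular":[0,0,0],"jaw":0.085},
    {"offset":[-0.003,0,0],"angular":[0,0,0],"jaw":0.085},
    {"offset":[-0.003,0,0],"angular":[0,0,0],"jaw":0.085}
  ]
}}

```text
time_s: 6.42
eef_pos: [549.9, 98.0, 23.3]
ee_rot: [-0.0, 0.003, 1.0, -0.0]
force: [-0.2, 0.2, -0.2]
grip_width: 0.991
```

```bash
python3 - <<'E'
from h import *
s=ctrl.sense(); print(s['eef_pos'],s['force'])
a=cap('scene'); 
A=cv2.resize(a['img'][130:290,200:420],(800,582)); cv2.imwrite('pics/s4c.png',A[:,:,::-1])
E
```

```text
[549.92032188  97.98254173  23.30412821] [-0.15912923  0.20349592 -0.18322264]
```

View pics/s4c.png

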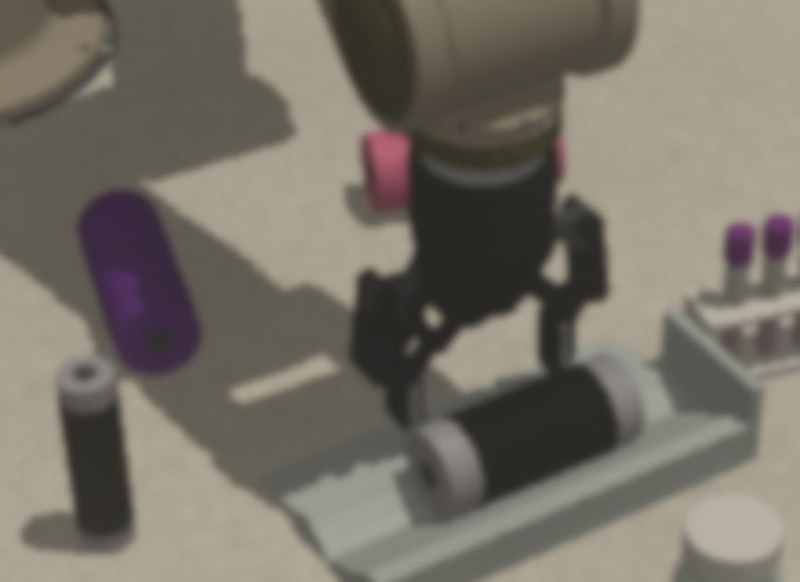

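The roller is seated in the groove and the force is about zero. I'll back off, rise, close the fingers and go to the open end.

Call:
{"op": "move_arm", "data": {
  "motion": [
    {"offset":[0.012,0,0],"angular":[0,0,0],"jaw":0.085},
    {"offset":[0.024,0,-0.02],"angular":[0,0,0],"jaw":0.085},
    {"offset":[0.024,0,-0.06],"angular":[0,0,0],"jaw":0.085},
    {"offset":[0.024,0,-0.105],"angular":[0,0,0],"jaw":0.04},
    {"offset":[0.01,-0.03,-0.11],"angular":[0,0,0],"jaw":0}
  ]
}}

```text
time_s: 7.1
eef_pos: [540.8, 68.9, 136.6]
ee_rot: [0.003, 0.002, 1.0, -0.0]
force: [0.1, -0.1, -0.2]
grip_width: 0.6
```

Call:
{"op": "move_arm", "data": {
  "motion": [
    {"offset":[-0.025,-0.035,0],"angular":[0,0,0],"jaw":0},
    {"offset":[-0.05,-0.08,0],"angular":[0,0,0],"jaw":0},
    {"offset":[-0.053,-0.08,0],"angular":[0,0,0],"jaw":0},
    {"offset":[-0.053,-0.08,0.03],"angular":[0,0,0],"jaw":0},
    {"offset":[-0.053,-0.08,0.04],"angular":[0,0,0],"jaw":0}
  ]
}}

```text
time_s: 7.72
eef_pos: [591.3, -11.5, 91.8]
ee_rot: [-0.001, 0.003, 1.0, 0.0]
force: [-0.5, 0.6, -0.4]
grip_width: 0.001
```

```bash
python3 - <<'E'
from h import *
s=ctrl.sense(); print(s['eef_pos'],s['force'])
a=cap('scene'); b=cap('top')
A=cv2.resize(a['img'][150:310,220:440],(800,582)); 
cv2.imwrite('pics/s5c.png',np.hstack([cv2.resize(a['img'][170:320,230:430],(450,338)),cv2.resize(b['img'][150:300,190:340],(338,338))])[:,:,::-1])
E
```

```text
[591.26979796 -11.52255342  91.78636258] [-0.48934769  0.56602111 -0.4014851 ]
```

View pics/s5c.png

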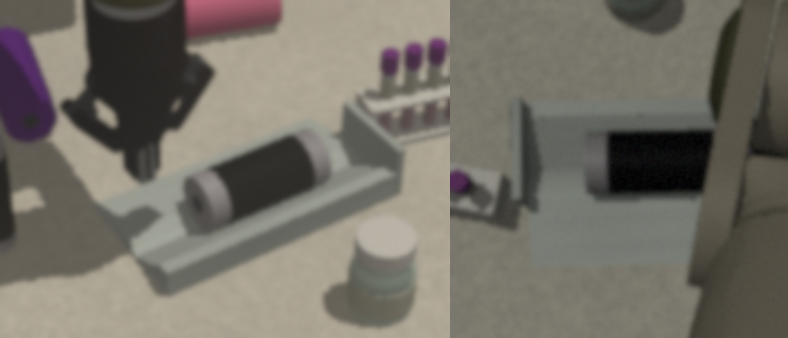

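The roller is seated with its plate-side end at y≈158, about 45 mm from the plate. With the jaws along y, the finger linkages would flare out over the roller. I'll turn the tool 90° so only the finger flanks push, after checking the last joint's range.

```bash
python3 -c "
from h import *
print(ctrl.sense()['joints'])"
```

```text
[-2.17513854e-01  6.07646491e-01  1.46301730e+00  3.82446200e-05
  1.07296834e+00 -1.78271951e+00]
```

Call:
{"op": "move_arm", "data": {
  "motion": [
    {"offset":[0,0,0],"angular":[0,0,10],"jaw":0},
    {"offset":[0,0,0],"angular":[0,0,20],"jaw":0},
    {"offset":[0,0,0],"angular":[0,0,30],"jaw":0},
    {"offset":[0,0,0],"angular":[0,0,40],"jaw":0},
    {"offset":[0,0,0],"angular":[0,0,50],"jaw":0}
  ]
}}

```text
time_s: 8.45
eef_pos: [592.7, -12.0, 94.6]
ee_rot: [0.001, 0.428, 0.904, 0.0]
force: [-0.1, -0.6, 0.4]
grip_width: 0.0
```

Call:
{"op": "move_arm", "data": {
  "motion": [
    {"offset":[0,0,0],"angular":[0,0,10],"jaw":0},
    {"offset":[0,0,0],"angular":[0,0,20],"jaw":0},
    {"offset":[0,0,0],"angular":[0,0,30],"jaw":0},
    {"offset":[0,0,0],"angular":[0,0,40],"jaw":0},
    {"offset":[0,0,0],"angular":[0,0,40],"jaw":0}
  ]
}}

```text
time_s: 9.07
eef_pos: [592.6, -12.0, 94.3]
ee_rot: [0.001, 0.709, 0.706, 0.0]
force: [-0.5, -0.1, 0.3]
grip_width: -0.002
```

Call:
{"op": "move_arm", "data": {
  "motion": [
    {"offset":[0,0.002,0.03],"angular":[0,0,0],"jaw":0},
    {"offset":[0,0.002,0.05],"angular":[0,0,0],"jaw":0},
    {"offset":[0,0.002,0.058],"angular":[0,0,0],"jaw":0},
    {"offset":[0,0.002,0.061],"angular":[0,0,0],"jaw":0},
    {"offset":[0,0.002,0.061],"angular":[0,0,0],"jaw":0}
  ]
}}

```text
time_s: 9.7
eef_pos: [594.6, -12.3, 33.0]
ee_rot: [0.0, 0.709, 0.705, 0.0]
force: [-0.7, 0.9, 1.4]
grip_width: -0.003
```

Call:
{"op": "move_arm", "data": {
  "motion": [
    {"offset":[0.01,0,0],"angular":[0,0,0],"jaw":0},
    {"offset":[0.02,0,0],"angular":[0,0,0],"jaw":0},
    {"offset":[0.028,0,0],"angular":[0,0,0],"jaw":0},
    {"offset":[0.033,0,0],"angular":[0,0,0],"jaw":0},
    {"offset":[0.037,0,0],"angular":[0,0,0],"jaw":0}
  ]
}}

```text
time_s: 10.32
eef_pos: [594.5, 25.1, 32.3]
ee_rot: [-0.0, 0.709, 0.705, -0.0]
force: [-0.1, 0.3, 0.1]
grip_width: 0.001
```

Call:
{"op": "move_arm", "data": {
  "motion": [
    {"offset":[0.004,0,0],"angular":[0,0,0],"jaw":0},
    {"offset":[0.008,0,0],"angular":[0,0,0],"jaw":0},
    {"offset":[0.012,0,0],"angular":[0,0,0],"jaw":0},
    {"offset":[0.016,0,0],"angular":[0,0,0],"jaw":0},
    {"offset":[0.02,0,0],"angular":[0,0,0],"jaw":0}
  ]
}}

```text
time_s: 10.95
eef_pos: [594.6, 44.9, 32.3]
ee_rot: [-0.0, 0.709, 0.705, -0.0]
force: [-0.6, -1.6, 0.9]
grip_width: 0.002
```

```bash
python3 - <<'E'
from h import *
s=ctrl.sense(); print(s['eef_pos'],s['force'])
a=cap('scene'); b=cap('top')
cv2.imwrite('pics/s6c.png',np.hstack([cv2.resize(a['img'][170:320,230:430],(450,338)),cv2.resize(b['img'][150:300,190:340],(338,338))])[:,:,::-1])
E
```

```text
[594.5922123   44.92672091  32.2668942 ] [-0.61799672 -1.61673052  0.853788  ]
```

View pics/s6c.png

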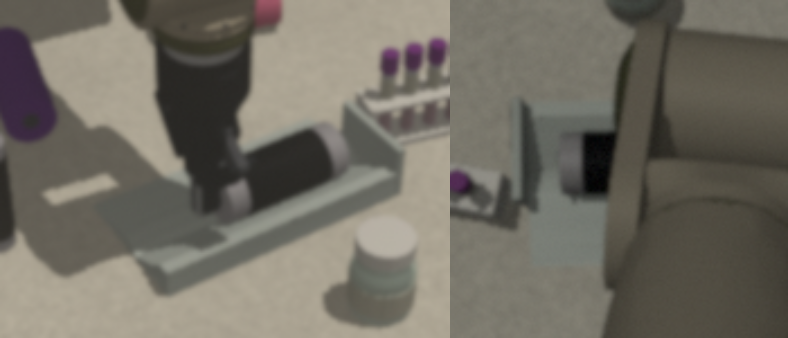

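The roller is sliding along the groove with about 1.6 N of drag, and its end is now about 26 mm short of the plate. I'll continue, then creep until contact.

Call:
{"op": "move_arm", "data": {
  "motion": [
    {"offset":[0.004,0,0],"angular":[0,0,0],"jaw":0},
    {"offset":[0.008,0,0],"angular":[0,0,0],"jaw":0},
    {"offset":[0.012,0,0],"angular":[0,0,0],"jaw":0},
    {"offset":[0.016,0,0],"angular":[0,0,0],"jaw":0},
    {"offset":[0.019,0,0],"angular":[0,0,0],"jaw":0}
  ]
}}

```text
time_s: 11.68
eef_pos: [594.7, 64.0, 32.3]
ee_rot: [-0.0, 0.709, 0.705, -0.0]
force: [-1.1, -1.6, 0.2]
grip_width: 0.001
```

Call:
{"op": "move_arm", "data": {
  "motion": [
    {"offset":[0.0015,0,0],"angular":[0,0,0],"jaw":0},
    {"offset":[0.003,0,0],"angular":[0,0,0],"jaw":0},
    {"offset":[0.004,0,0],"angular":[0,0,0],"jaw":0}
  ]
}}

```text
time_s: 12.05
eef_pos: [594.8, 67.7, 32.3]
ee_rot: [-0.0, 0.709, 0.705, -0.0]
force: [-0.6, -1.4, 0.3]
grip_width: -0.002
```

Call:
{"op": "move_arm", "data": {
  "motion": [
    {"offset":[0.001,0,0],"angular":[0,0,0],"jaw":0},
    {"offset":[0.002,0,0],"angular":[0,0,0],"jaw":0}
  ]
}}

```text
time_s: 12.3
eef_pos: [594.8, 69.7, 32.3]
ee_rot: [-0.0, 0.709, 0.705, 0.0]
force: [-0.7, -1.4, 0.1]
grip_width: 0.0
```

Call:
{"op": "move_arm", "data": {
  "motion": [
    {"offset":[0.001,0,0],"angular":[0,0,0],"jaw":0},
    {"offset":[0.002,0,0],"angular":[0,0,0],"jaw":0}
  ]
}}

```text
time_s: 12.55
eef_pos: [594.8, 71.8, 32.3]
ee_rot: [-0.0, 0.709, 0.705, -0.0]
force: [-1.0, -2.0, 0.7]
grip_width: 0.002
```

Call:
{"op": "move_arm", "data": {
  "motion": [
    {"offset":[0.001,0,0],"angular":[0,0,0],"jaw":0},
    {"offset":[0.001,0,0],"angular":[0,0,0],"jaw":0}
  ]
}}

```text
time_s: 12.8
eef_pos: [594.9, 72.8, 32.3]
ee_rot: [-0.0, 0.709, 0.705, 0.0]
force: [-0.8, 0.1, 0.2]
grip_width: -0.001
```

Call:
{"op": "move_arm", "data": {
  "motion": [
    {"offset":[0.001,0,0],"angular":[0,0,0],"jaw":0},
    {"offset":[0.001,0,0],"angular":[0,0,0],"jaw":0}
  ]
}}

```text
time_s: 13.05
eef_pos: [594.8, 73.8, 32.3]
ee_rot: [-0.0, 0.709, 0.705, 0.0]
force: [-0.4, -0.9, -0.1]
grip_width: -0.0
```

Call:
{"op": "move_arm", "data": {
  "motion": [
    {"offset":[0.001,0,0],"angular":[0,0,0],"jaw":0},
    {"offset":[0.001,0,0],"angular":[0,0,0],"jaw":0}
  ]
}}

```text
time_s: 13.3
eef_pos: [594.8, 74.8, 32.3]
ee_rot: [-0.0, 0.709, 0.705, 0.0]
force: [-0.6, -0.1, -0.3]
grip_width: -0.0
```

Call:
{"op": "move_arm", "data": {
  "motion": [
    {"offset":[0.001,0,0],"angular":[0,0,0],"jaw":0},
    {"offset":[0.001,0,0],"angular":[0,0,0],"jaw":0}
  ]
}}

```text
time_s: 13.55
eef_pos: [594.8, 75.1, 32.3]
ee_rot: [0.0, 0.709, 0.705, -0.0]
force: [-1.6, -5.1, 0.7]
grip_width: -0.001
```

```bash
python3 - <<'E'
from h import *
s=ctrl.sense(); print(s['eef_pos'],s['force'])
a=cap('scene'); b=cap('top')
cv2.imwrite('pics/s7c.png',np.hstack([cv2.resize(a['img'][200:280,330:430],(425,340),interpolation=2),cv2.resize(b['img'][180:260,210:290],(340,340),interpolation=2)])[:,:,::-1])
E
```

```text
[594.82454006  75.09483422  32.26337807] [-1.61431145 -5.14799931  0.73346627]
```

View pics/s7c.png

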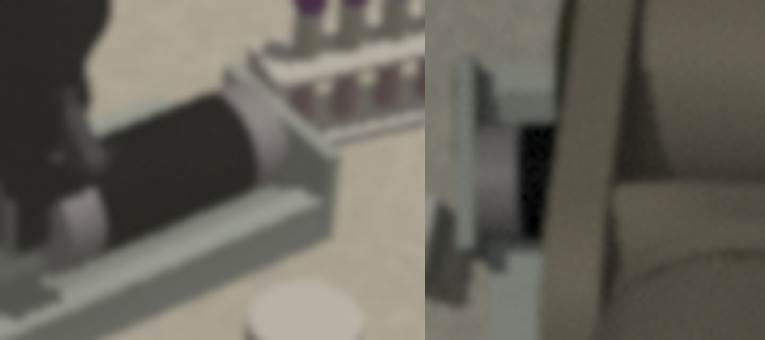

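The roller's end now meets the plate in both views. The TCP stopped short of its command and the force rose to 5 N. One more millimetre should confirm contact, then I'll withdraw.

Call:
{"op": "move_arm", "data": {
  "motion": [
    {"offset":[0.0008,0,0],"angular":[0,0,0],"jaw":0},
    {"offset":[0.0008,0,0],"angular":[0,0,0],"jaw":0}
  ]
}}

```text
time_s: 13.9
eef_pos: [594.8, 75.1, 32.3]
ee_rot: [0.001, 0.709, 0.705, -0.001]
force: [-1.7, -9.7, 0.5]
grip_width: -0.001
```

Call:
{"op": "move_arm", "data": {
  "motion": [
    {"offset":[-0.003,0,0],"angular":[0,0,0],"jaw":0},
    {"offset":[-0.02,0,0],"angular":[0,0,0],"jaw":0},
    {"offset":[-0.05,0,0],"angular":[0,0,0],"jaw":0},
    {"offset":[-0.07,0,-0.03],"angular":[0,0,0],"jaw":0},
    {"offset":[-0.07,0,-0.08],"angular":[0,0,0],"jaw":0}
  ]
}}

```text
time_s: 14.52
eef_pos: [593.6, 4.4, 112.0]
ee_rot: [-0.001, 0.71, 0.704, -0.001]
force: [0.4, 0.2, -0.5]
grip_width: 0.002
```

Call:
{"op": "move_arm", "data": {
  "motion": [
    {"offset":[0,0,-0.05],"angular":[0,0,0],"jaw":0},
    {"offset":[0,-0.04,-0.1],"angular":[0,0,0],"jaw":0},
    {"offset":[0,-0.09,-0.12],"angular":[0,0,0],"jaw":0},
    {"offset":[0,-0.14,-0.12],"angular":[0,0,0],"jaw":0},
    {"offset":[0,-0.19,-0.12],"angular":[0,0,0],"jaw":0}
  ]
}}

```text
time_s: 15.15
eef_pos: [402.8, 7.3, 232.5]
ee_rot: [0.0, 0.709, 0.705, 0.0]
force: [-0.5, -0.5, 0.3]
grip_width: 0.002
```

Call:
{"op": "move_arm", "data": {
  "motion": [
    {"offset":[0,-0.04,0],"angular":[0,0,0],"jaw":0},
    {"offset":[0,-0.04,0],"angular":[0,0,0],"jaw":0},
    {"offset":[0,-0.04,0],"angular":[0,0,0],"jaw":0}
  ]
}}

```text
time_s: 15.52
eef_pos: [365.1, 7.5, 232.6]
ee_rot: [0.0, 0.71, 0.705, 0.0]
force: [0.3, 0.1, 0.1]
grip_width: -0.001
```

```bash
python3 - <<'E'
from h import *
s=ctrl.sense(); print(s['eef_pos'],s['force'],s['time_s'])
a=cap('scene'); b=cap('top')
cv2.imwrite('pics/s8c.png',np.hstack([cv2.resize(a['img'][170:310,210:430],(440,280)),cv2.resize(b['img'][170:275,210:345],(360,280),interpolation=2)])[:,:,::-1])
E
```

```text
[365.05133702   7.48850428 232.61638388] [0.29621617 0.10677148 0.1075689 ] 15.525
```

View pics/s8c.png

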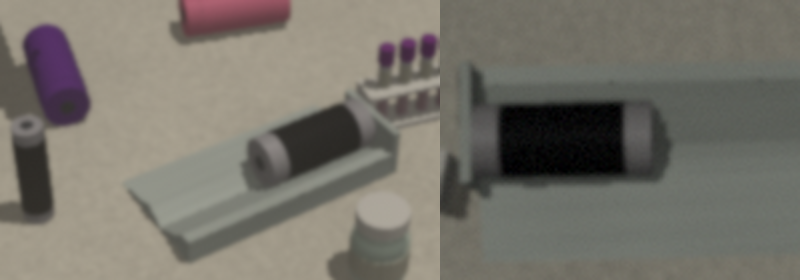

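The roller lies in the groove with its end against the plate, at (470,140) in the top crop. The bystanders have not moved and the hand is clear, so I'm handing the job in.

```bash
python3 -c "
from h import *
print(ctrl.finish_job())"
```

```text
the job is handed in; nothing more can be done
None
```

The job is done and handed in at about 15.6 s; no verdict was reported. I rolled the roller along the bench, up the ramp and into the groove by pushing with both open fingers (about 4 N). I then pushed its end with the closed fingers until it met the end plate.

- **End-plate contact:** the push force rose from about 1.5 N to 9.7 N while the fingers stopped at y = 75.1 mm. That is about 2 mm beyond my camera estimate of the contact point, within the 2 mm calibration and my pixel-reading error.
- **Final pictures:** the roller is seated in the groove and touching the plate. The jar and thin roller, as well as the look-alikes, appear unmoved. Only part of the rack is in the last crop; that part looks unmoved.
- **Hand:** it is clear of everything, about 230 mm above the bench, and reads about zero force.

No check failed.

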